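# Hang the egg basket in the boiler lift and hold it lowered

### The job

Hang the wire egg basket by its handle on the twin hook of the egg boiler's lift and let go of it. Then press the lift's black paddle down past the first two clicks to the third, at the bottom of its travel, so that the basket hangs down in the pot, and keep it pressed there against the spring: the program finishes while still holding the paddle down. Leave the canister, the loose lid and the phone where they are.

Things in the scene. Friction and masses are not known exactly. Their poses are not given: they have to be found in the camera images.
- basket_bar (a point): Middle of the handle bar of the loose wire egg basket (about 250 g, eggs fixed in it, below the rim): 8 mm round steel rod, straight for 88 mm along this point's y axis, an upright at each end, with a black flat-sided grip on its middle (32 mm along y, 11 mm thick in x, 14 mm high). Space under it is free. z is up the basket; a half turn about z looks the same.
- basket_foot (a point): Centre of the basket's underside, 130 mm below the bar's axis. The basket is round, 104 mm in diameter, rim 52 mm high.
- boiler: Egg boiler, fixed: black base 235 x 190 x 12 mm, open steel pot (outer diameter 170 mm, wall 4 mm, inner floor 16 mm and rim 75 mm above the worktop), behind it two upright guide rods (112 mm in +x of the pot's centre, y = -32 and +32 mm) with a bridge on top, 265 mm high. Origin on the worktop under the pot's centre; x points from pot to rods, z up.
- lift (a joint): Downward travel (m) of the red carriage on the rods: 0 = up, 0.062 = bottom stop. Clicks (bumps of 2 to 3 N) are passed at 0.012, 0.032, 0.052; the third position is 0.056 to 0.062. No click locks: the spring lifts it when released. Pressing takes 8 N (top) to 11 N (bottom) plus the clicks with the basket hung, 2.5 N more without it.
- hook_seat (a point): On the lift: where the middle of the bar lies when hung, bar along y; over the pot's centre, 215 mm above the worktop with the lift up; axes as the boiler's. The twin hook is two 8 mm steel prongs along x at y = -32 and +32 mm, open upward, 56 mm free between them for fingers. They come forward from the red carriage (its face at x = +95 mm).
- hook_tip (a point): Half-way between the prongs' tips, in front of the seat (x = -24, z = +10 mm from the seat point; steel reaches 4 mm higher). The basket's rim goes below the prongs, so bring the bar in from the front, 20 to 60 mm above seat height, over the tips, then down on the flat seat (x = -13 to +13 mm); behind it the prongs rise to 12 mm above the seat point.
- paddle_top (a point): Centre of the level top face of the lift's press paddle, a black disc of 48 mm diameter, 10 mm thick, right of the pot (x = -10, y = -130 mm from the seat point in the boiler's axes), 227 mm above the worktop with the lift up; it moves straight down with the lift. Free space above and below it.
- open_canister: Bystander: white flowered porcelain canister without lid, 114 mm diameter, 122 mm high; origin at the centre of its underside.
- loose_lid: Bystander: white flowered lid with a round knob, 119 mm diameter, 65 mm high, lying on the worktop; origin at the centre of its underside.
- flip_phone: Bystander: closed black flip phone, 46 x 95 x 19 mm, lying on the worktop; origin at the centre of its underside.
Not all that is in view belongs to the job. Leave any green or yellow look-alike of the part that bears basket_bar alone.

How it is judged:
On the way, in this order (a step that is already met when the one before it is completed fails the run):
1. the basket hangs by its bar on the twin hook of the raised lift, let go by the gripper (distance between basket_bar and hook_seat below 0.02 m and contact force between basket and lift above 1 N and contact force between basket and the fingers below 0.1 N and value of joint lift below 0.012 m), for 0.3 s.
2. the paddle is pressed past two clicks to the third (value of joint lift above 0.056 m and distance between basket_bar and hook_seat below 0.02 m), for 0.3 s.
At the end, for the whole second after the job is handed in: The lift is past its third click (over 56 of 62 mm) and the robot still presses it with over 2 N; the basket hangs at rest by its bar on the hook (within 20 mm of the seat, upright within 0.25 rad), its underside 19 to 45 mm above the worktop, clear of the pot's floor, untouched by the robot (all of step 2 and contact force between any of the fingers, the arm and lift above 2 N and contact force between basket and lift above 1 N and height (world z) of basket_foot between 0.019 and 0.045 m and contact force between basket and the fingers below 0.1 N and contact force between basket and the arm below 0.1 N and angle between basket_bar's own z axis and vertical below 0.25 rad and linear speed of basket below 0.05 m/s); the arm keeps its last pose, push and grip.
It fails at once if the canister, the lid or the phone is pushed more than 25 mm (distance of any of open_canister, loose_lid, flip_phone from where it was at the start of the episode above 0.025 m).
It also fails if it takes over 48 s, if anything falls off the work surface, if the arm or the gripper's body presses on something with over 40 N, if the wrist force passes 120 N, or if a joint passes its speed limit or range.

### The arm

A 6-joint arm with a two-finger parallel gripper is mounted at the origin on a cart in front of the work surface, level with it; the furniture and walls round the work are solid. World frame = base frame: x ahead of the robot, y to its left, z up, the work surface at z = 0. Lengths are in m, angles in rad, forces in N, time in s.
With the tool pointing down it reaches from about 0.375 to 0.9 m from the base axis. Payload 3.1 kg.
Tool frame: the origin (TCP) lies on the centre line of the jaws, within the pads' length; the fingertips stand 8 mm ahead of it and the grasp point (between the pads) lies 11 mm behind it; z points along the fingers, y is the line along which they close (so a half turn about z gives the same grasp; the last joint's range is limited). The gripper opens to 87 mm and grips with 3 to 60 N. Pads are 19 mm wide; open, the fingers measure 117 mm over their backs; the gripper's body (75 mm by 190 mm) begins 51 mm behind the grasp point.
Start: joints at [-1.312, 0.527, 1.433, -0, 1.181, -0.178], TCP at [0.264, -0.566, 0.231] pointing down, gripper open.
Joint ranges: [-3.08, 3.08], [-0.75, 2.2], [0.22, 2.44], [-1.43, 4.57], [0, 2.65], [-2.85, 2.85]. Speed limits (rad/s): [2.79, 2.79, 3.14, 3.14, 3.14, 3.14].

### API

Orientations are given as a unit quaternion [x, y, z, w].
In Python, from rig import robot gives the robot as it stands. The module is installed in compiled form; this text tells all that it offers.
- The arm moves only by the tool send_rows, never from a script. Its argument "increments" is one flat list of numbers, 7 for each row, row after row: the turn, a rotation vector about the world's x, y, z in rad, then the shift along the world's x, y, z in cm, then the opening, from 0 (shut) to 1 (fully open). A call has 1 to 20 rows; each row shifts and turns the commanded pose from where the row before left it; what a row does not reach is not made up. A row lasts 1/12 s, in which the tool goes at most 41.7 mm and 7.16 degrees, less where a joint would pass 70% of its speed; a pose out of reach is approached as far as the arm can. A call is refused whole if a number of a shift passes 4.17 or a number of a turn 0.125, either way. A call with a gripper value outside its range is refused whole. The fingers move at their own pace and stop on an object; "newtons" is the grip in N (left out, the last holds). Time passes only in rows, so rows that do not move let the fingers close. It gives the time, the measured TCP pose, the force, the opening and the grip force at its end, in the units of the state.
- robot.get_obs(): the state, without advancing time (a new reading comes with each control period).
- robot.camera(name): name is "scene" or "top"; returns a dict with "image" (420x560x3 uint8, red, green, blue), "range_z" (420x560 float32, m along the optical axis (not along the pixel's ray), 0 where there is no reading), "fx", "fy", "cx", "cy" (pixels), "R" (3x3) and "t" (3): a world point X has camera coordinates R X + t. Camera axes: x right, y down, z forward; pixel columns grow to the right and rows downward; lengths in m; the calibration is good to about 2 mm. A picture is of the moment at which its call begins.
- robot.hand_in(): hands the job in; it is judged then, once.
The state is a dict: "time": time; "q": joint angles; "joint_velocities": joint speeds; "joint_torque": joint torques, N m; "position": TCP position; "tool_rot": TCP orientation; "ft_force": force on the tool from outside, world axes, zero at the start; "moment": the same for the moment, N m; "grip_width": finger opening in m; "grip_force": force on a finger pad.
Only numpy, scipy, OpenCV 4.12 (cv2) and the standard library are available. Lean on these libraries where they do the work, as an engineer would, in place of code of your own. Each camera call takes 0.05 s, during which the arm holds its last target. There are 200 camera calls.

## Working session

There is one attempt and no reset: what is moved stays moved. The work goes in short steps, Python scripts to look and compute and a tool call to move; the robot and the scene stay as the last step left them, time stands still between calls to the robot, and variables do not carry over. Pictures are saved under pics/ and viewed, at most 10 in all, crops included, and the job is handed in when it is done.

Besides the shell and the picture viewer there is one more tool, called after ">>>" by a JSON object that holds its "op" and its "data", one argument or row to a line. send_rows: Moves the arm, as the interface text tells. Its arguments: {"type":"object","properties":{"increments":{"type":"array"},"newtons":{"type":"number"}},"required":["increments"]}

```bash
mkdir -p pics
cat > h.py <<'E'
import numpy as np,cv2
from rig import robot
def snap(n,tag):
    c=robot.camera(n); cv2.imwrite(f'pics/{tag}.png',c['image'][:,:,::-1]); np.savez(f'pics/{tag}.npz',**c); return c
def pts(c):
    z=c['range_z'];v,u=np.mgrid[:z.shape[0],:z.shape[1]]
    P=np.stack([(u-c['cx'])/c['fx']*z,(v-c['cy'])/c['fy']*z,z],-1)
    return (P-c['t'])@c['R']
E
python3 - <<'E'
from h import *
for n in('scene','top'):
    c=snap(n,n+'0'); print(n,c['fx'],c['cx'],c['cy'],np.round(c['R'],3).tolist(),(-c['R'].T@c['t']).round(3))
print(robot.get_obs())
E
```

```text
scene 543.9045488584434 278.9370014290046 202.9274799036631 [[-0.838, -0.545, 0.013], [-0.349, 0.52, -0.78], [0.418, -0.658, -0.626]] [-0.104  1.077  0.991]
top 468.2042548082965 276.6654794539596 215.20106613884985 [[-0.016, -1.0, -0.001], [-0.973, 0.016, -0.232], [0.232, -0.003, -0.973]] [0.2   0.187 1.293]
{'time': 0.1, 'q': array([-1.31247751e+00,  5.28384300e-01,  1.43376136e+00,  1.00692342e-05,
        1.18139066e+00, -1.78537999e-01]), 'joint_velocities': array([-0.00036964, -0.00126228, -0.00232789,  0.00089224,  0.00049618,
        0.00081977]), 'joint_torque': array([-9.42130350e-05, -4.40984952e+01, -1.77150410e+01,  6.35495991e-02,
        5.34155464e-02, -5.33021444e-05]), 'position': array([ 0.26427654, -0.56567691,  0.22966672]), 'tool_rot': array([ 9.76239166e-01,  2.16693668e-01, -3.41043956e-05, -9.71245498e-04]), 'ft_force': array([ 0.2839217 , -0.59942807,  0.33671981]), 'moment': array([ 0.04376398, -0.01829517,  0.01798147]), 'grip_force': 0.0, 'grip_width': 0.0873315589068866}
```

View pics/scene0.png

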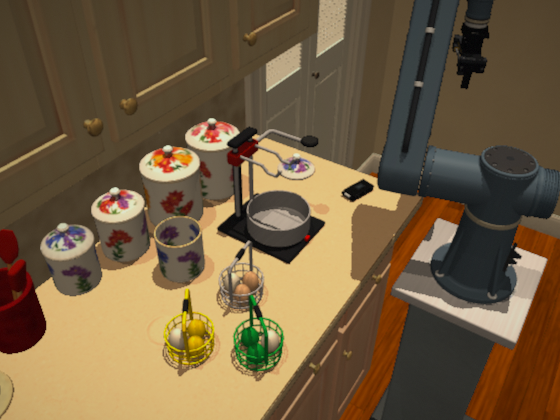

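View pics/top0.png

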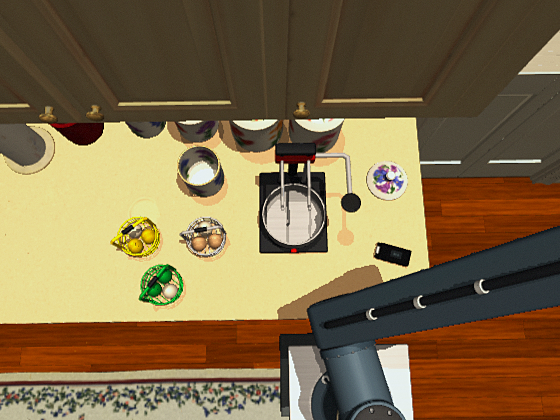

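The scene view shows the steel basket at about (242,275), handle grip at (237,260), the boiler at (275,215) and the paddle at (310,141). In the top view the basket is at (207,237), the pot at (293,213), the paddle at (351,202), the canister at (200,172) and the phone at (393,253).

Run:
```python
from h import *
cs={n:dict(np.load(f'pics/{n}0.npz')) for n in('scene','top')}
a=cs['scene']['image'][225:315,205:285];b=cs['top']['image'][205:265,170:240]
im=np.hstack([cv2.resize(a,(400,450),interpolation=0),cv2.resize(b,(400,343),interpolation=0) if 0 else cv2.copyMakeBorder(cv2.resize(b,(400,343),interpolation=0),0,107,0,0,0)])
cv2.imwrite('pics/crop.png',im[:,:,::-1])
P=pts(cs['top']); 
# paddle, bridge, pot rim
for nm,(r0,r1,c0,c1),(z0,z1) in [('paddle',(188,216,338,364),(.2,.25)),('bar',(205,265,170,240),(.1,.16)),('rim',(170,255,258,330),(.065,.082)),('prong',(150,230,270,320),(.2,.235)),('canister',(140,200,170,230),(.11,.13)),('bridge',(135,165,265,325),(.25,.28))]:
    q=P[r0:r1,c0:c1].reshape(-1,3); q=q[(q[:,2]>z0)&(q[:,2]<z1)]
    print(nm,len(q),q.mean(0).round(4),q.min(0).round(3),q.max(0).round(3))
    if nm in('rim','canister','paddle'):
        print('  circ',cv2.minEnclosingCircle(q[:,:2].astype(np.float32)))
    if nm in('bar','bridge'):
        print('  rect',cv2.minAreaRect(q[:,:2].astype(np.float32)), np.linalg.eigh(np.cov(q.T[:2])))
P=pts(cs['scene'])
q=P[225:315,205:285].reshape(-1,3);q=q[(q[:,2]>.1)&(q[:,2]<.2)];print('bar scene',len(q),q.mean(0),cv2.minAreaRect(q[:,:2].astype(np.float32)),q.max(0))
q=P[130:152,298:322].reshape(-1,3);q=q[(q[:,2]>.2)&(q[:,2]<.25)];print('paddle scene',len(q),q.mean(0),q.min(0),q.max(0))
```

```text
paddle 335 [0.4841 0.0097 0.227 ] [ 0.459 -0.014  0.215] [0.52  0.032 0.233]
  circ ((0.48972687125205994, 0.01053718663752079), 0.030750101432204247)
bar 170 [0.4415 0.3772 0.1319] [0.429 0.323 0.1  ] [0.452 0.433 0.142]
  rect ((0.441825270652771, 0.3780580163002014), (0.010632140561938286, 0.11156363040208817), 9.730486869812012) EighResult(eigenvalues=array([7.50705027e-06, 9.91128769e-04]), eigenvectors=array([[-0.98683345, -0.16173971],
       [-0.16173971,  0.98683345]]))
rim 364 [0.4955 0.1398 0.0739] [0.408 0.056 0.065] [0.605 0.223 0.081]
  circ ((0.5089385509490967, 0.13743183016777039), 0.1006452813744545)
prong 650 [0.5588 0.1367 0.2236] [0.466 0.078 0.204] [0.611 0.186 0.235]
canister 330 [0.6197 0.3906 0.1198] [0.563 0.333 0.11 ] [0.676 0.445 0.128]
  circ ((0.6182382702827454, 0.39056089520454407), 0.05834328010678291)
bridge 521 [0.6032 0.1385 0.2647] [0.589 0.091 0.253] [0.62  0.185 0.273]
  rect ((0.6048963069915771, 0.13803932070732117), (0.09459792077541351, 0.030831526964902878), 89.57958221435547) EighResult(eigenvalues=array([7.79552335e-05, 7.49061644e-04]), eigenvectors=array([[-0.99995031,  0.00996907],
       [ 0.00996907,  0.99995031]]))
bar scene 345 [0.39985557 0.42049111 0.13108673] ((0.39923644065856934, 0.43066173791885376), (0.06099516525864601, 0.23320040106773376), 40.491790771484375) [0.45715435 0.50330953 0.14249116]
paddle scene 184 [0.48420455 0.0133884  0.22846037] [ 0.46114045 -0.01582621  0.21370452] [0.51852489 0.03625879 0.23495709]
```

View pics/crop.png

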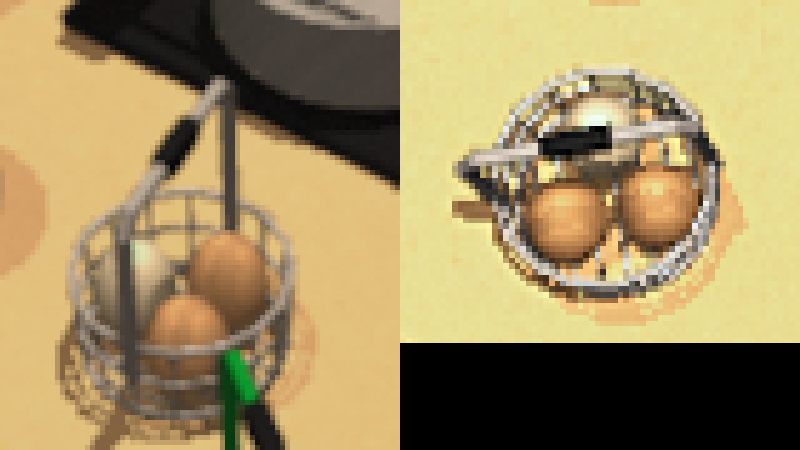

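The crop shows the bar with its black grip: in the left (scene) panel around (180,145), and in the right (top) panel at (575,140), with the bar tilted about 9° from world y. I'll refine the centres and check the cabinet clearance.

Run:
```python
from h import *
from scipy.optimize import least_squares
c=dict(np.load('pics/top0.npz'));P=pts(c);I=c['image'].astype(int)
def ray(u,v,z):
    d=c['R'].T@np.array([(u-c['cx'])/c['fx'],(v-c['cy'])/c['fy'],1]);o=-c['R'].T@c['t'];return o+d*(z-o[2])/d[2]
s=np.s_[205:265,170:240]
m=(I[s].max(-1)<60)&(P[s][...,2]>.125)&(P[s][...,2]<.15);q=P[s][m];print('grip',m.sum(),q.mean(0),q.min(0),q.max(0))
v,u=np.nonzero(m);print(ray(u.mean()+170,v.mean()+205,.137))
q=P[s].reshape(-1,3);q=q[(q[:,2]>.126)&(q[:,2]<.15)];print('bar rect',cv2.minAreaRect(q[:,:2].astype(np.float32)))
s=np.s_[160:260,255:335];m=abs(P[s][...,2]-.074)<.003;q=P[s][m]
f=least_squares(lambda p:np.hypot(q[:,0]-p[0],q[:,1]-p[1])-.083,[.49,.138],loss='soft_l1',f_scale=.002);print('rim',f.x,len(q))
s=np.s_[150:240,270:320];Q=P[s]
for z0,z1 in((.205,.213),(.213,.22),(.22,.235)):
  for lo,hi in((.09,.125),(.15,.19)):
    m=(Q[...,2]>z0)&(Q[...,2]<z1)&(Q[...,0]<.56)&(Q[...,1]>lo)&(Q[...,1]<hi);q=Q[m]
    if len(q):print('prong',z0,len(q),q.mean(0).round(4),q.min(0).round(3),q.max(0).round(3))
s=np.s_[188:218,338:366];m=(I[s].max(-1)<60)&(abs(P[s][...,2]-.227)<.012);v,u=np.nonzero(m);print('paddle',m.sum(),ray(u.mean()+338,v.mean()+188,.227),np.median(P[s][m][:,2]))
for r in(20,60,110):print('cab',P[r,[100,200,290,400]].round(3).tolist())
```

```text
grip 47 [0.44167302 0.3767786  0.13720458] [0.4358097  0.36244905 0.12822978] [0.44837036 0.39195343 0.14192412]
[0.44171545 0.37681333 0.137     ]
bar rect ((0.4418821632862091, 0.3777262568473816), (0.010632140561938286, 0.10531629621982574), 9.730486869812012)
rim [0.49367998 0.13903047] 234
prong 0.205 37 [0.4944 0.107  0.2099] [0.482 0.103 0.206] [0.511 0.111 0.213]
prong 0.205 29 [0.495  0.1702 0.2104] [0.482 0.168 0.206] [0.509 0.173 0.213]
prong 0.213 25 [0.5034 0.1074 0.2162] [0.477 0.103 0.213] [0.519 0.111 0.22 ]
prong 0.213 15 [0.5023 0.1703 0.2163] [0.478 0.168 0.213] [0.518 0.173 0.22 ]
prong 0.22 78 [0.5265 0.107  0.2262] [0.466 0.102 0.22 ] [0.559 0.111 0.232]
prong 0.22 83 [0.5277 0.1707 0.2262] [0.466 0.167 0.22 ] [0.56  0.175 0.233]
paddle 282 [0.48245056 0.00900737 0.227     ] 0.22793290391320914
cab [[0.588, 0.409, 0.765], [0.594, 0.282, 0.753], [0.59, 0.164, 0.757], [0.588, 0.02, 0.757]]
cab [[0.592, 0.445, 0.667], [0.59, 0.296, 0.665], [0.587, 0.161, 0.667], [0.588, -0.005, 0.661]]
cab [[0.588, 0.503, 0.51], [0.588, 0.322, 0.505], [0.588, 0.157, 0.498], [0.587, -0.047, 0.494]]
```

>>> {"op": "send_rows", "data": {
  "increments": [0,0,0,0,0,3,1,0,0,0,0,0,3,1,0,0,0,0,0,3,1,0,0,0.08,1.3,3,0,1,0,0,0.08,1.3,3,0,1,0,0,0.08,1.3,3,0,1,0,0,0.08,1.3,3,0,1,0,0,0.08,1.3,3,0,1,0,0,0.08,1.3,3,0,1,0,0,0.08,1.3,3,0,1,0,0,0.08,1.3,3,0,1,0,0,0.08,1.3,3,0,1,0,0,0.08,1.3,3,0,1,0,0,0.08,1.3,3,0,1,0,0,0.08,1.3,3,0,1,0,0,0,0,0,0,1],
  "newtons": 25
}}

```text
time: 1.43
position: [0.421, -0.2009, 0.3202]
tool_rot: [0.763, 0.646, 0.001, -0.002]
ft_force: [-1.5, 0.1, -0.1]
grip_width: 0.0869
grip_force: 0.0
```

>>> {"op": "send_rows", "data": {
  "increments": [0,0,0.018,0.11,3.2,0,1,0,0,0.018,0.11,3.2,0,1,0,0,0.018,0.11,3.2,0,1,0,0,0.018,0.11,3.2,0,1,0,0,0.018,0.11,3.2,0,1,0,0,0.018,0.11,3.2,0,1,0,0,0.018,0.11,3.2,0,1,0,0,0.018,0.11,3.2,0,1,0,0,0.018,0.11,3.2,0,1,0,0,0.018,0.11,3.2,0,1,0,0,0.018,0.11,3.2,0,1,0,0,0.018,0.11,3.2,0,1,0,0,0.018,0.11,3.2,0,1,0,0,0.018,0.11,3.2,0,1,0,0,0.018,0.11,3.2,0,1,0,0,0.018,0.11,3.2,0,1,0,0,0.018,0.11,3.2,0,1,0,0,0.018,0.11,3.2,0,1,0,0,0,0,0,0,1,0,0,0,0,0,0,1]
}}

```text
time: 3.1
position: [0.4401, 0.3705, 0.3197]
tool_rot: [0.651, 0.759, -0.001, 0.0]
ft_force: [-0.6, -0.4, 1.0]
grip_width: 0.0873
grip_force: 0.0
```

>>> {"op": "send_rows", "data": {
  "increments": [0,0,0.01,0.17,0.63,0,1,0,0,0,0,0,-2.2,1,0,0,0,0,0,-2.2,1,0,0,0,0,0,-2.2,1,0,0,0,0,0,-2.2,1,0,0,0,0,0,-2.2,1,0,0,0,0,0,-2.2,1,0,0,0,0,0,-2.2,1,0,0,0,0,0,-2.2,1,0,0,0,0,0,-1.7,1,0,0,0,0,0,0,1,0,0,0,0,0,0,0,0,0,0,0,0,0,0,0,0,0,0,0,0,0,0,0,0,0,0,0,0,0,0,0,0,0,0,0,0,0,0,0,0,0,0],
  "newtons": 25
}}

```text
time: 4.52
position: [0.4422, 0.3762, 0.1284]
tool_rot: [0.648, 0.761, 0.001, 0.0]
ft_force: [0.7, 0.6, -0.9]
grip_width: 0.0547
grip_force: 0.0
```

>>> {"op": "send_rows", "data": {
  "increments": [0,0,0,0,0,0,0,0,0,0,0,0,0,0,0,0,0,0,0,0,0,0,0,0,0,0,0,0,0,0,0,0,0,0,0,0,0,0,0,0,0,0,0,0,0,0,0,0,0,0,0,0,0,0,0,0,0,0,0,0,0,0,0]
}}

```text
time: 5.27
position: [0.442, 0.376, 0.1274]
tool_rot: [0.648, 0.761, -0.0, 0.0]
ft_force: [1.3, 0.1, -0.5]
grip_width: 0.0108
grip_force: 25.0
```

>>> {"op": "send_rows", "data": {
  "increments": [0,0,0,0,0,1,0,0,0,0,0,0,2,0,0,0,0,0,0,2,0,0,0,0,0,0,2,0,0,0,0,0,0,2,0,0,0,0,0,0,2,0,0,0,0,0,0,1.7,0,0,0,-0.014,-0.23,-1.98,0,0,0,0,-0.014,-0.23,-1.98,0,0,0,0,-0.014,-0.23,-1.98,0,0,0,0,-0.014,-0.23,-1.98,0,0,0,0,-0.014,-0.23,-1.98,0,0,0,0,-0.014,-0.23,-1.98,0,0,0,0,-0.014,-0.23,-1.98,0,0,0,0,-0.014,-0.23,-1.98,0,0,0,0,-0.014,-0.23,-1.98,0,0,0,0,-0.014,-0.23,-1.98,0,0,0,0,-0.014,-0.23,-1.98,0,0,0,0,-0.014,-0.23,-1.98,0,0,0,0,0,0,0,0]
}}

```text
validation failed for argument at $.in...
```

Run:
```python
from h import *
c=snap('scene','s1');d=snap('top','t1')
a=cv2.resize(c['image'][100:320,170:370],(400,440));b=cv2.resize(d['image'][110:330,230:430],(400,440))
cv2.imwrite('pics/v1.png',np.hstack([a,b])[:,:,::-1])
o=robot.get_obs();print(o['position'],o['tool_rot'],o['ft_force'],o['grip_width'],o['q'])
```

```text
[0.44195496 0.37596887 0.12742858] [ 6.48358703e-01  7.61335005e-01 -3.38073595e-05  4.81686496e-06] [ 0.94851953  0.03828499 -1.56494622] 0.010916903436868831 [ 5.12427251e-01  6.04286080e-01  1.63865189e+00 -4.14191675e-05
  8.98714800e-01  3.52509991e-01]
```

View pics/v1.png

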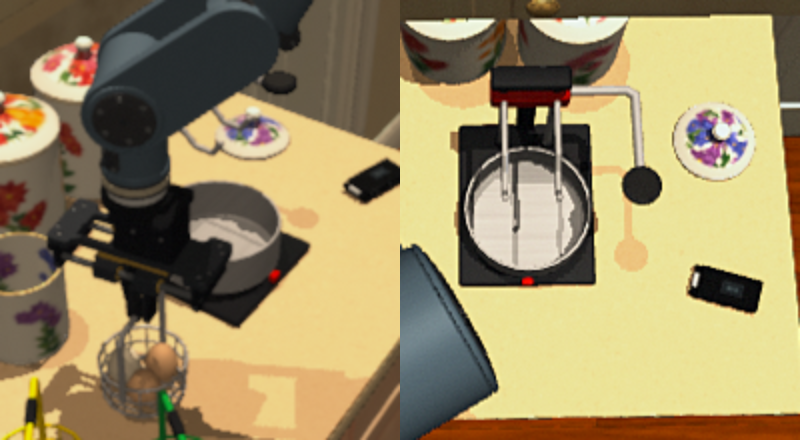

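The call was refused, so nothing moved. The picture shows the gripper closed on the basket handle at left-panel (140,300), with the boiler unobstructed on the right. I'll lift first.

>>> {"op": "send_rows", "data": {
  "increments": [0,0,0,0,0,1,0,0,0,0,0,0,2,0,0,0,0,0,0,2,0,0,0,0,0,0,2,0,0,0,0,0,0,2,0,0,0,0,0,0,2,0,0,0,0,0,0,1.7,0,0,0,0,0,0,0,0]
}}

```text
time: 6.03
position: [0.4436, 0.3772, 0.2589]
tool_rot: [0.648, 0.761, 0.004, 0.001]
ft_force: [1.0, 0.4, -1.3]
grip_width: 0.0108
grip_force: 25.0
```

>>> {"op": "send_rows", "data": {
  "increments": [0,0,-0.014,-0.23,-1.98,0,0,0,0,-0.014,-0.23,-1.98,0,0,0,0,-0.014,-0.23,-1.98,0,0,0,0,-0.014,-0.23,-1.98,0,0,0,0,-0.014,-0.23,-1.98,0,0,0,0,-0.014,-0.23,-1.98,0,0,0,0,-0.014,-0.23,-1.98,0,0,0,0,-0.014,-0.23,-1.98,0,0,0,0,-0.014,-0.23,-1.98,0,0,0,0,-0.014,-0.23,-1.98,0,0,0,0,-0.014,-0.23,-1.98,0,0,0,0,-0.014,-0.23,-1.98,0,0,0,0,0,0,0,0,0,0,0,0,0,0,0,0]
}}

```text
time: 7.2
position: [0.4136, 0.1379, 0.254]
tool_rot: [0.711, 0.703, -0.0, -0.001]
ft_force: [0.5, -0.1, -1.9]
grip_width: 0.0106
grip_force: 25.0
```

Run:
```python
from h import *
c=snap('scene','s2');d=snap('top','t2')
a=cv2.resize(c['image'][100:320,170:370],(400,440));b=cv2.resize(d['image'][110:330,230:430],(400,440))
cv2.imwrite('pics/v2.png',np.hstack([a,b])[:,:,::-1])
o=robot.get_obs();print(o['position'],o['tool_rot'],o['ft_force'],o['grip_width'],o['q'])
```

```text
[0.41413964 0.13878345 0.25428425] [ 7.09982315e-01  7.04219414e-01 -1.72807505e-05 -3.59525339e-04] [ 0.05986726  0.75626342 -1.7554805 ] 0.010702722743740995 [6.60312175e-02 2.39295187e-01 1.85168762e+00 5.99264527e-04
 1.05110760e+00 7.38834840e-02]
```

View pics/v2.png

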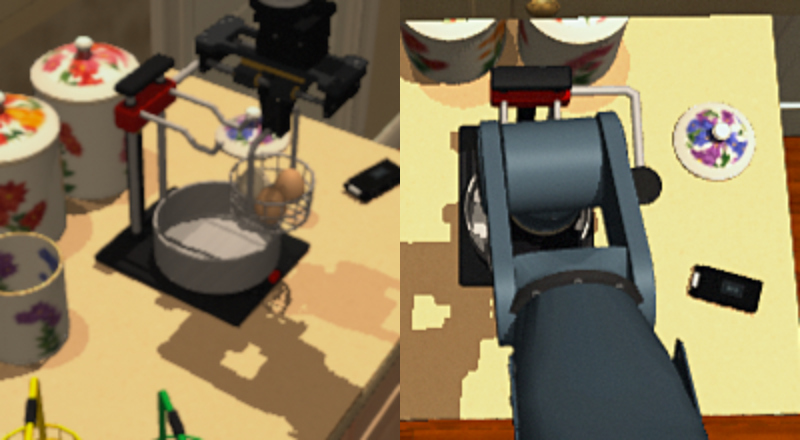

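The basket hangs from the gripper in front of the hook, at left-panel (270,190). The prongs at (200,135) are level with the bar's approach. I'll check the wrist's clearance to the cabinet.

Run:
```python
from h import *
for t in('s2','t2'):
    P=pts(dict(np.load(f'pics/{t}.npz'))).reshape(-1,3)
    for z0,z1 in((.28,.34),(.34,.4),(.4,.45),(.45,.5),(.5,.56),(.56,.65)):
        q=P[(P[:,2]>z0)&(P[:,2]<z1)&(P[:,0]<.58)&(P[:,1]>-.05)&(P[:,1]<.3)&(P[:,0]>.25)]
        if len(q):print(t,z0,len(q),q.min(0).round(3),q.max(0).round(3))
    q=P[(P[:,2]>.24)&(P[:,2]<.275)&(abs(P[:,0]-.414)<.03)&(abs(P[:,1]-.139)<.07)]
    if len(q):print('bar',len(q),q.mean(0),q.min(0),q.max(0))
```

```text
s2 0.28 720 [0.327 0.099 0.28 ] [0.503 0.178 0.34 ]
s2 0.34 1774 [0.319 0.099 0.34 ] [0.512 0.179 0.4  ]
s2 0.4 808 [0.363 0.1   0.4  ] [0.452 0.18  0.45 ]
s2 0.45 736 [0.38  0.121 0.45 ] [0.446 0.178 0.5  ]
s2 0.5 1035 [0.327 0.125 0.5  ] [0.58  0.203 0.56 ]
s2 0.56 3719 [0.25  0.078 0.56 ] [0.452 0.202 0.65 ]
bar 220 [0.41313208 0.15023767 0.26067786] [0.39865345 0.08772815 0.24039128] [0.4311772  0.19902596 0.27493854]
t2 0.4 415 [0.364 0.102 0.4  ] [0.405 0.171 0.449]
t2 0.45 182 [0.378 0.108 0.45 ] [0.396 0.167 0.494]
t2 0.5 421 [0.328 0.093 0.504] [0.58 0.2  0.56]
t2 0.56 4694 [0.261 0.074 0.56 ] [0.455 0.2   0.65 ]
bar 8 [0.41284276 0.1939348  0.25011388] [0.4102301  0.19272395 0.24096216] [0.41642335 0.19518579 0.25507204]
```

>>> {"op": "send_rows", "data": {
  "increments": [0,0,0,0.73,0,0,0,0,0,0,0.73,0,0,0,0,0,0,0.73,0,0,0,0,0,0,0.73,0,0,0,0,0,0,0.73,0,0,0,0,0,0,0.73,0,0,0,0,0,0,0.73,0,0,0,0,0,0,0.73,0,0,0,0,0,0,0.73,0,0,0,0,0,0,0.73,0,0,0,0,0,0,0,0,0,0,0,0,0,0,0,-0.9,0,0,0,0,0,0,-0.9,0,0,0,0,0,0,-0.9,0,0,0,0,0,0,-0.6,0,0,0,0,0,0,-0.2,0,0,0,0,0,0,0,0,0,0,0,0,0,0,0]
}}

```text
time: 8.8
position: [0.4873, 0.1384, 0.2194]
tool_rot: [0.71, 0.704, -0.0, -0.0]
ft_force: [-0.7, 0.3, -1.9]
grip_width: 0.0105
grip_force: 25.0
```

>>> {"op": "send_rows", "data": {
  "increments": [0,0,0,0,0,-0.3,0,0,0,0,0,0,-0.3,0,0,0,0,0,0,0,0,0,0,0,0,0,0,0]
}}

```text
time: 9.13
position: [0.4872, 0.1384, 0.2135]
tool_rot: [0.71, 0.704, -0.0, -0.0]
ft_force: [0.3, 0.3, -1.6]
grip_width: 0.0105
grip_force: 25.0
```

Run:
```python
from h import *
c=snap('scene','s3')
cv2.imwrite('pics/v3.png',cv2.resize(c['image'][110:270,200:360],(600,600))[:,:,::-1])
o=robot.get_obs();print(o['position'],o['tool_rot'],o['ft_force'],o['moment'],o['grip_width'])
```

```text
[0.4873694  0.13840443 0.21361008] [7.09930928e-01 7.04271306e-01 5.13838368e-05 5.09011897e-05] [-0.98242282  0.47596299 -2.33285703] [-0.01406948 -0.07464057  0.01521648] 0.010799561075255478
```

View pics/v3.png

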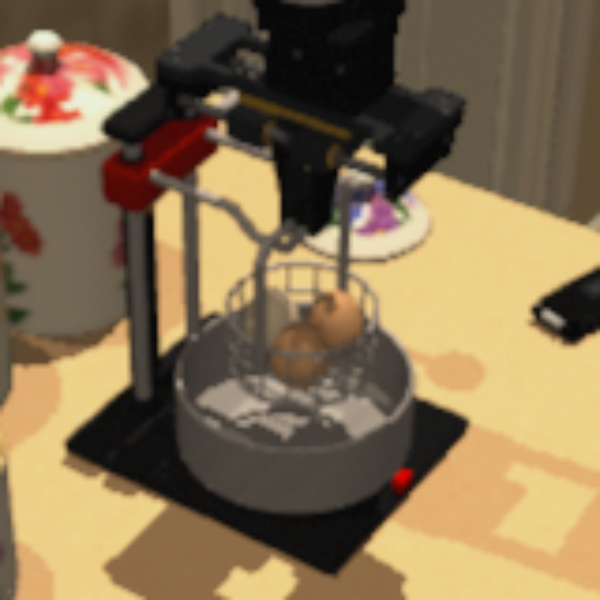

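The bar sits in the prong hollow, with the left prong at (270,240), and not yet loaded. I'll lower it a little further.

>>> {"op": "send_rows", "data": {
  "increments": [0,0,0,0,0,-0.15,0,0,0,0,0,0,-0.15,0,0,0,0,0,0,0,0,0,0,0,0,0,0,0]
}}

```text
time: 9.52
position: [0.4877, 0.1385, 0.2117]
tool_rot: [0.71, 0.704, 0.001, 0.0]
ft_force: [-1.2, 0.1, 5.6]
grip_width: 0.0109
grip_force: 25.0
```

>>> {"op": "send_rows", "data": {
  "increments": [0,0,0,0,0,0.1,0,0,0,0,0,0,0,0.1,0,0,0,0,0,0,0.2,0,0,0,0,0,0,0.3,0,0,0,0,0,0,0.4,0,0,0,0,0,0,0.4,0,0,0,0,0,0,0.4,0,0,0,0,0,0,0.4,0,0,0,0,0,0,0.4,0,0,0,0,0,0,0.4]
}}

```text
time: 10.35
position: [0.4873, 0.1384, 0.2115]
tool_rot: [0.71, 0.704, -0.0, -0.0]
ft_force: [-0.5, 0.3, -0.6]
grip_width: 0.0343
grip_force: 0.0
```

>>> {"op": "send_rows", "data": {
  "increments": [0,0,0,0,0,0.6,0.4,0,0,0,0,0,1,0.4,0,0,0,0,0,1,0.4,0,0,0,0,0,1,0.4,0,0,0,0,0,1,0.4,0,0,0,0,0,0.5,0.4,0,0,0,0,0,0,0.4]
}}

```text
time: 10.93
position: [0.4882, 0.1385, 0.264]
tool_rot: [0.71, 0.704, 0.001, 0.001]
ft_force: [0.3, 0.4, 0.9]
grip_width: 0.0348
grip_force: 0.0
```

Run:
```python
from h import *
c=snap('scene','s4')
cv2.imwrite('pics/v4.png',cv2.resize(c['image'][110:270,200:360],(600,600))[:,:,::-1])
o=robot.get_obs();print(o['time'],o['position'],o['ft_force'],o['grip_width'])
```

```text
10.9833 [0.48769175 0.13844711 0.26321455] [ 1.10892044 -0.37352282 -0.46959314] 0.034593199774456275
```

View pics/v4.png

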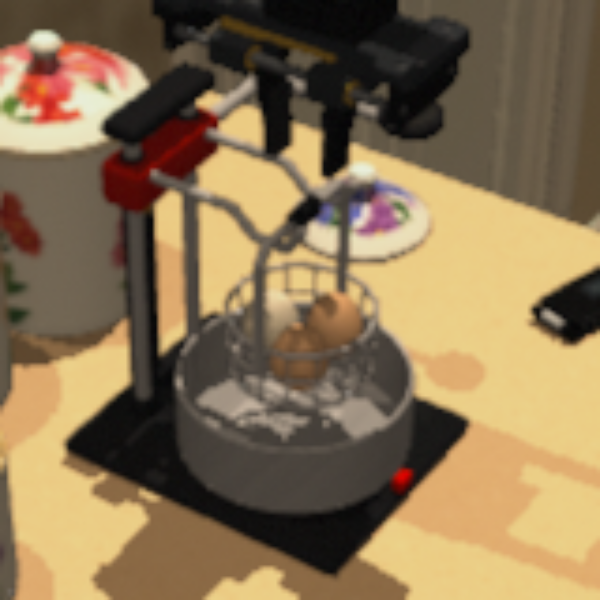

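The basket hangs on both prongs (bar at about (300,215)), and the gripper is clear above it. Next I'll go to the paddle.

>>> {"op": "send_rows", "data": {
  "increments": [0,0,0,-0.05,-1.3,0,0,0,0,0,-0.05,-1.3,0,0,0,0,0,-0.05,-1.3,0,0,0,0,0,-0.05,-1.3,0,0,0,0,0,-0.05,-1.3,0,0,0,0,0,-0.05,-1.3,0,0,0,0,0,-0.05,-1.3,0,0,0,0,0,-0.05,-1.3,0,0,0,0,0,-0.05,-1.3,0,0,0,0,0,-0.05,-1.25,0,0,0,0,0,0,0,0,0,0,0,0,0,0,0,0,0,0,0,0,0,-1,0,0,0,0,0,0,-1,0,0,0,0,0,0,-0.5,0,0,0,0,0,0,0,0,0,0,0,0,0,0,0]
}}

```text
time: 12.4
position: [0.4821, 0.0095, 0.2373]
tool_rot: [0.71, 0.705, -0.0, -0.0]
ft_force: [0.8, -0.1, -0.1]
grip_width: 0.0004
grip_force: 0.0
```

>>> {"op": "send_rows", "data": {
  "increments": [0,0,0,0,0,-0.4,0,0,0,0,0,0,-0.4,0,0,0,0,0,0,-0.4,0,0,0,0,0,0,-0.4,0,0,0,0,0,0,-0.4,0,0,0,0,0,0,-0.4,0,0,0,0,0,0,-0.4,0,0,0,0,0,0,-0.4,0,0,0,0,0,0,-0.4,0,0,0,0,0,0,-0.4,0,0,0,0,0,0,-0.4,0,0,0,0,0,0,-0.4,0,0,0,0,0,0,-0.4,0,0,0,0,0,0,-0.4,0,0,0,0,0,0,-0.2,0,0,0,0,0,0,-0.2,0,0,0,0,0,0,0,0]
}}

```text
time: 13.82
position: [0.4831, 0.0092, 0.1791]
tool_rot: [0.71, 0.704, 0.001, 0.001]
ft_force: [-2.6, 1.3, 10.0]
grip_width: 0.0003
grip_force: 5.6
```

>>> {"op": "send_rows", "data": {
  "increments": [0,0,0,0,0,-0.15,0,0,0,0,0,0,-0.15,0,0,0,0,0,0,0,0,0,0,0,0,0,0,0]
}}

```text
time: 14.15
position: [0.4832, 0.0091, 0.1763]
tool_rot: [0.71, 0.704, 0.001, 0.001]
ft_force: [-2.3, 0.9, 11.0]
grip_width: 0.0005
grip_force: 5.7
```

>>> {"op": "send_rows", "data": {
  "increments": [0,0,0,0,0,-0.1,0,0,0,0,0,0,-0.1,0,0,0,0,0,0,-0.1,0,0,0,0,0,0,0,0,0,0,0,0,0,0,0,0,0,0,0,0,0,0,0,0,0,0,0,0,0]
}}

```text
time: 14.73
position: [0.4831, 0.0092, 0.1734]
tool_rot: [0.71, 0.704, 0.001, 0.001]
ft_force: [-1.2, 1.0, 11.0]
grip_width: 0.0005
grip_force: 5.7
```

Run:
```python
from h import *
c=snap('scene','s5')
cv2.imwrite('pics/v5.png',cv2.resize(c['image'][110:270,200:360],(600,600))[:,:,::-1])
o=robot.get_obs();print(o['time'],o['position'],o['ft_force'],o['grip_width'])
I=c['image'].astype(int)
for P,J in((pts(c),I),):
    m=(J[...,0]>90)&(J[...,1]<40)&(J[...,2]<40)&(abs(P[...,1]-.138)<.06)&(P[...,2]>.1)&(P[...,0]>.5)
    c0=dict(np.load('pics/s4.npz'));P0=pts(c0);J0=c0['image'].astype(int)
    m0=(J0[...,0]>90)&(J0[...,1]<40)&(J0[...,2]<40)&(abs(P0[...,1]-.138)<.06)&(P0[...,2]>.1)&(P0[...,0]>.5)
    print('carriage z range',m.sum(),np.percentile(P[m][:,2],[5,50,95]),np.percentile(P0[m0][:,2],[5,50,95]))
```

```text
14.7833 [0.48313868 0.00916776 0.17337625] [-2.8279017   1.03066737 11.21767856] 0.0004815481797074482
carriage z range 191 [0.10479748 0.16968944 0.17593504] [0.10305352 0.22872993 0.23369265]
```

View pics/v5.png

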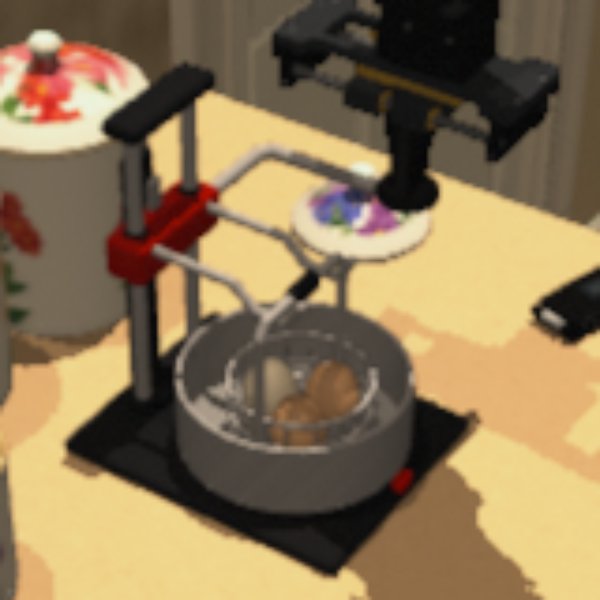

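The basket hangs in the pot (rim at (300,380)) and the paddle is held down at (408,190). I'll push until the force shows it is on the stop.

>>> {"op": "send_rows", "data": {
  "increments": [0,0,0,0,0,-0.1,0,0,0,0,0,0,-0.1,0,0,0,0,0,0,0,0,0,0,0,0,0,0,0,0,0,0,0,0,0,0,0,0,0,0,0,0,0,0,0,0,0,0,0,0]
}}

```text
time: 15.37
position: [0.4832, 0.0092, 0.1731]
tool_rot: [0.71, 0.704, 0.001, 0.001]
ft_force: [-5.3, 1.0, 26.0]
grip_width: 0.0002
grip_force: 12.5
```

>>> {"op": "send_rows", "data": {
  "increments": [0,0,0,0,0,0.1,0,0,0,0,0,0,0,0,0,0,0,0,0,0,0,0,0,0,0,0,0,0,0,0,0,0,0,0,0,0,0,0,0,0,0,0]
}}

```text
time: 15.87
position: [0.4832, 0.0092, 0.1732]
tool_rot: [0.71, 0.704, 0.001, 0.001]
ft_force: [-5.0, 1.0, 18.7]
grip_width: 0.0005
grip_force: 9.0
```

Run:
```python
from rig import robot
o=robot.get_obs();print(o['position'],o['ft_force']);print(robot.hand_in())
```

```text
[0.48315375 0.00917163 0.17321854] [-4.96371455  1.04314495 18.71829462]
the job is handed in; nothing more can be done
None
```

The basket hangs by its bar on the twin hook, down in the pot; the arm holds the paddle on the bottom stop with about 19 N; I handed the job in at about 16 s of the 48 s allowed, and no verdict came back.

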